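# Index the inspection camera arm over the display

### The arm

A 6-joint arm with a two-finger parallel gripper is mounted at the origin on a cart in front of the work surface, level with it; the furniture and walls round the work are solid. World frame = base frame: x ahead of the robot, y to its left, z up, the work surface at z = 0. Lengths are in m, angles in rad, forces in N, time in s.
With the tool pointing down it reaches from about 0.25 to 0.725 m from the base axis. Payload 4 kg.
Tool frame: the origin (TCP) lies at the very end of the fingers, on their centre line; the grasp point (between the pads) lies env.pinch_z behind it (env.pinch_z is the distance from the TCP to the grasp point, in m); z points along the fingers, y is the line along which they close (so a half turn about z gives the same grasp; the last joint's range is limited). The gripper opens to 85 mm and grips with 20 to 120 N. Pads are 22 mm wide; open, the fingers measure 114 mm over their backs; the gripper's body (76 mm by 85 mm) begins 54 mm behind the grasp point. The pads swing forward as they close: fully open they stand 13 mm farther back than shut.
Start: joints at [-1.176, 0.241, 0.005, 1.335, 0, 1.571], TCP at [0.192, -0.462, 0.231] pointing down, gripper open.
Joint ranges: [-2.72, 2.72], [-1.05, 1.87], [-1.09, 1.28], [-1.99, 2.15], [-1.42, 1.44], [-3.14, 3.14]. Speed limits (rad/s): [2.79, 2.79, 3.14, 3.14, 3.14, 3.14].

### API

Orientations are given as a rotation vector (axis times angle).
In Python, from workcell import env, kinematics, imaging, order gives the robot as it stands. Calls block until the motion is done:
- env.move_ptp(position, orientation): joint-space move of the TCP to a pose.
- env.move_l(position, vel=0.15, orientation=None, until_force=None): straight line of the TCP; orientation=None keeps the orientation; vel is the mean speed in m/s. With until_force (N) it stops when the force on the tool has changed by that much, and returns True; else False.
- env.goto_joints(angles): joint-space move.
- env.gripper_open() and env.gripper_close(grasp_force=None): open the fingers fully, or close them until they stop; grasp_force is the grip in N (None keeps the last).
- env.wait(seconds).
- kinematics.ik(position, orientation): joint angles nearest the present ones, or None.
- imaging.get_image(name): name is "scene" or "side" or "wrist"; returns (picture, depth): 384x512x3 uint8, blue, green, red; 384x512 float32, m along the optical axis (not along the pixel's ray), 0 where there is no reading.
- imaging.camera_params(name): a dict with "fov_y" (degrees; the focal length in pixels is half the picture's height over the tangent of half this angle, whatever the lens; pixels are square), "cx", "cy" (the principal point, pixels), "R" (3x3) and "t" (3): a world point X has camera coordinates R X + t; the wrist camera has in their place "mount" (4x4, takes a point from camera to tool coordinates, whose origin is the TCP and whose axes are the flange's). Camera axes: x right, y down, z forward; pixel columns grow to the right and rows downward; lengths in m; the calibration is good to about 2 mm. A picture is of the moment at which its call begins: read the wrist's pose just before it. camera_params takes no time and is no camera call.
A pose or a line that the arm cannot do raises env.Unreachable and nothing moves.
- order.job_done(): hands the job in; it is judged then, once.
Readings, each from a call of its own:
- env.read_time(): time.
- env.read_qpos(): joint angles.
- env.read_joint_vel(): joint speeds.
- env.read_joint_efforts(): joint torques, N m.
- env.read_eef_pos(): TCP position.
- env.read_tcp_rot(): TCP orientation.
- env.read_ft_force(): force on the tool from outside, world axes, zero at the start.
- env.read_wrist_torque(): the same for the moment, N m.
- env.read_gripper_width(): finger opening in m.
- env.read_grasp_force(): force on a finger pad.
Only numpy, scipy, OpenCV 4.12 (cv2) and the standard library are available. Lean on these libraries where they do the work, as an engineer would, in place of code of your own. Each camera call takes 0.05 s, during which the arm holds its last target. There are 200 camera calls.

### The job

The swing arm of the inspection camera is locked by a spring pin: hook a fingertip through the pin's lift ring, raise the pin, swing the arm one hole over to the side where the phone display lies, and let the pin drop fully into that hole, then take the finger out. Work only from inside the ring: do not grip or push the ring's outside, its stem or the arm, and leave everything that lies on the desk where it is.

Things in the scene. Friction and masses are not known exactly. Their poses are not given: they have to be found in the camera images.
- index_base: fixed base: grey fan-shaped plate reaching 155 mm from the pivot, with a 20 mm high aluminium band of five 11 mm holes on a 130 mm radius, 0.42 rad (55 mm) apart, at -0.84 to 0.84 rad from the base's +x. Origin on the vertical pivot axis at desk height; +x runs to the middle hole, roughly away from the robot; +y left; z up
- swing_arm (a joint): angle of the camera arm about the base's pivot, rad: 0 at the middle hole, where it starts; grows anticlockwise seen from above (to the base's +y). The next holes are at +0.42 and -0.42; stops at +-0.90. Stays where it is left (friction 0.06 N m). Locked while the pin is down in a hole (play about 0.012 rad)
- index_pin (a joint): height of the spring pin, m: 0 = fully down in a hole, 0.009 = its round nose (8 mm pin) rests on the plate between holes, 0.018 = upper stop. The spring pushes it down with about 4.5 N at 0 and 8 N at the top. The ring rises and turns with it
- ring_center (a point): centre of the round steel lift ring, rigid on the pin; opening 50 mm. Axes are the arm's: x level, outwards along the arm; z up. The ring leans outwards: the way through it is (0.669, 0, -0.743), so a finger slanting outward and down, 42 degrees from vertical, passes squarely, with free room for 35 mm beyond. With the pin down it is 85 mm above the desk, 154 mm from the pivot axis
- ring_rim: outer rim of the lift ring (73 mm across, 9 mm thick) and its 11 mm stem: not to be gripped or pushed; only the inner side of the ring may be used. Origin on the pin axis (130 mm from the pivot), 20 mm above the desk with the pin down; axes as the arm's
- camera_frame: the camera arm, not to be gripped or pushed: aluminium bar 26 mm wide, its top 35 mm above the desk, with the pin's housing (24 mm across, top at 50 mm) at 130 mm and an upright black camera barrel (52 mm across at the foot, top at 97 mm) at 235 mm from the pivot. Origin on the pivot axis at desk height, x along the bar
- dead_display: phone display panel, 66 x 138 x 7 mm, flat black rectangle lying face down under the camera's path one hole to one side of the start (either side); its long axis is its y. The camera is to be swung to this side. Origin at the centre of its underside. Not to be touched
- screw_dish: round steel dish of tiny screws, 70 mm across, 13 mm high, lying one hole to the other side; origin at the centre of its underside; loose on the desk; only to be left alone
- cell_b: flat black battery cell, 40 x 99 x 4 mm, under the camera at the start; loose on the desk; only to be left alone
- polyimide_tape: small roll of amber tape, 60 mm across, 12 mm high; loose on the desk; only to be left alone
- suction_cup: suction cup with a small wire ring on top, 44 mm across, 55 mm high; loose on the desk; only to be left alone
- driver_green: screwdriver, 166 mm long, 11 mm thick; loose on the desk; only to be left alone
- tweezers_black: black tweezers, 126 mm long, 9 mm high; loose on the desk; only to be left alone

How it is judged:
On the way, in this order (a step that is already met when the one before it is completed fails the run):
1. the pin is raised clear of the middle hole (value of joint index_pin above 0.0095 m and value of joint swing_arm between -0.1 and 0.1 rad), for 0.1 s.
2. the arm is swung to the hole on the display's side (((y of dead_display in the frame of index_base above 0 m and value of joint swing_arm between 0.35 and 0.49 rad) or (y of dead_display in the frame of index_base below 0 m and value of joint swing_arm between -0.49 and -0.35 rad))), for 0.1 s.
At the end, for the whole second after the job is handed in: The pin is down within 2 mm in the hole next to the middle one, on the display's side (arm within 0.03 rad of it), the arm is at rest, and all loose things lie within 15 mm of where they were (((y of dead_display in the frame of index_base above 0 m and value of joint swing_arm between 0.39 and 0.45 rad) or (y of dead_display in the frame of index_base below 0 m and value of joint swing_arm between -0.45 and -0.39 rad)) and value of joint index_pin below 0.002 m and velocity of joint swing_arm between -0.05 and 0.05 rad/s and distance of each of dead_display, screw_dish, cell_b, polyimide_tape, suction_cup, driver_green, tweezers_black from where it was at the start of the episode below 0.015 m); the robot touches nothing.
It fails at once if the ring is gripped or pushed on its outside, or by its stem (more than 5 N on rim or stem) (contact force between the fingers and ring_rim above 5 N).
It fails at once if the camera arm itself is gripped or pushed (more than 8 N) (contact force between the fingers and camera_frame above 8 N).
It fails at once if a loose thing is lifted or shoved (moved more than 15 mm) (distance of any of dead_display, screw_dish, cell_b, polyimide_tape, suction_cup, driver_green, tweezers_black from where it was at the start of the episode above 0.015 m).
It also fails if it takes over 42 s, if anything falls off the work surface, if the arm or the gripper's body presses on something with over 40 N, if the wrist force passes 120 N, or if a joint passes its speed limit or range.

## Working session

There is one attempt and no reset: what is moved stays moved. The work goes in short steps, each a Python script; the robot and the scene stay as the last script left them, time stands still between calls to the robot, and variables do not carry over. Pictures are saved under pics/ and viewed, at most 10 in all, crops included, and the job is handed in when it is done.

```bash
mkdir -p pics
python3 - <<'E'
from workcell import env, kinematics, imaging, order
import cv2,numpy as np
for n in("scene","side"):
    im,d=imaging.get_image(n); cv2.imwrite(f"pics/{n}.png",im); np.save(f"pics/{n}.npy",d)
    print(n,imaging.camera_params(n))
print(imaging.camera_params("wrist"),env.pinch_z,env.read_time(),env.read_tcp_rot(),env.read_gripper_width())
E
```

```text
scene {'fov_y': 42.40308490951284, 'cx': 249.46160402854875, 'cy': 188.67730439433643, 'R': array([[-0.6705381 , -0.74167968,  0.0170267 ],
       [-0.36064041,  0.30581959, -0.88114293],
       [ 0.64831871, -0.59698042, -0.47254335]]), 't': array([0.3635935 , 0.24048955, 0.98794784])}
side {'fov_y': 45.68931654398418, 'cx': 260.41690688812037, 'cy': 191.2144411359542, 'R': array([[-0.87584002, -0.48204715,  0.02312577],
       [-0.25451149,  0.42065106, -0.87079078],
       [ 0.41003434, -0.76855919, -0.49110958]]), 't': array([0.45893887, 0.17617801, 0.77045605])}
{'fov_y': 65.09786845663828, 'cx': 255.7421892617132, 'cy': 191.79044974663128, 'mount': array([[ 1.55538975e-03, -9.60953782e-01, -2.76704555e-01,
         6.92926874e-02],
       [ 9.99998416e-01,  1.73408006e-03, -4.01090294e-04,
        -4.10283295e-04],
       [ 8.65257086e-04, -2.76703492e-01,  9.60954957e-01,
        -1.42408225e-01],
       [ 0.00000000e+00,  0.00000000e+00,  0.00000000e+00,
         1.00000000e+00]])} 0.0187 0.1 [-3.07875149e+00 -6.15742130e-01  5.76634858e-04] 0.08516610087305915
```

View pics/scene.png

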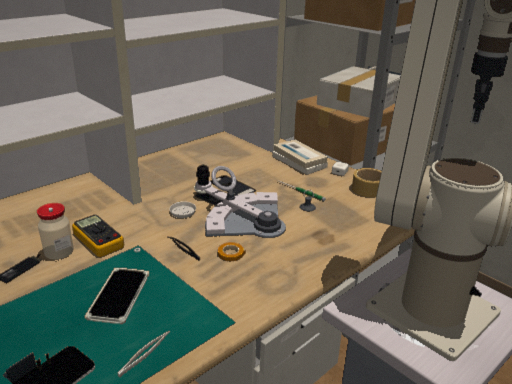

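View pics/side.png

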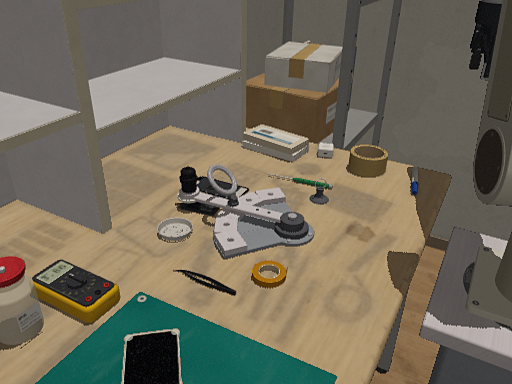

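The arm runs from the pivot (side px ~(292,222)) to the camera (188,178), with the ring at (222,180). The dish (174,230) is in front, and a dark panel lies behind. I'll look closer.

```bash
cat > h.py <<'E'
import cv2,numpy as np
from workcell import env, kinematics, imaging, order
def cloud(n,d):
    p=imaging.camera_params(n); f=d.shape[0]/2/np.tan(np.radians(p["fov_y"]/2))
    v,u=np.mgrid[:d.shape[0],:d.shape[1]]
    C=np.stack([(u-p["cx"])/f*d,(v-p["cy"])/f*d,d],-1)
    return (C-p["t"])@p["R"]
E
python3 - <<'E'
from h import *
im=cv2.imread("pics/side.png"); c=cv2.resize(im[150:260,150:325],None,fx=4.5,fy=4.5,interpolation=cv2.INTER_CUBIC); cv2.imwrite("pics/c.png",c)
d=np.load("pics/side.npy"); X=cloud("side",d)
for n in("side",): print("cam",-imaging.camera_params(n)["R"].T@imaging.camera_params(n)["t"])
for nm,u,v in[("pivot",291,216),("camtop",188,170),("dish",174,231),("desk",300,270),("tape",269,282),("suction",319,195),("dark behind",238,188),("dark",190,207)]:
    print(nm,X[v,u].round(3))
E
```

```text
cam [0.13088292 0.73926178 0.52117922]
pivot [0.432 0.045 0.042]
camtop [0.662 0.066 0.091]
dish [ 0.636  0.155 -0.   ]
desk [0.367 0.139 0.001]
tape [0.394 0.207 0.012]
suction [ 0.433 -0.107  0.014]
dark behind [ 0.617 -0.06   0.002]
dark [0.661 0.068 0.002]
```

View pics/c.png

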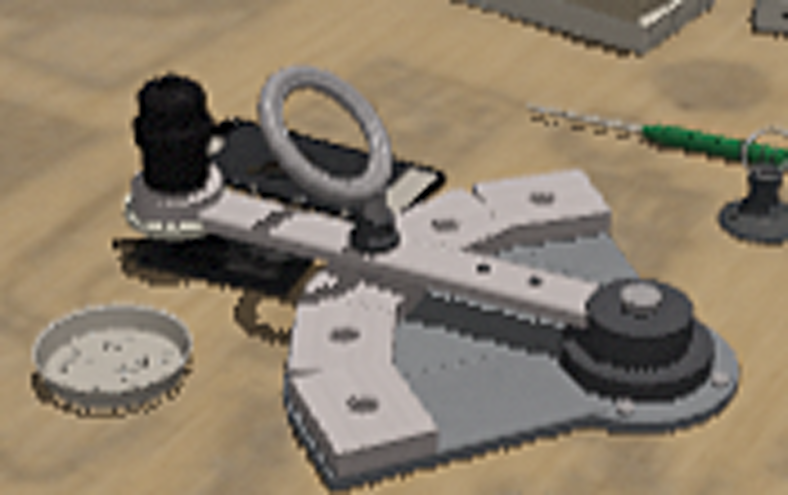

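The display is the dark panel behind the arm (robot's right, -y), around (0.62,-0.06); the dish is on +y. Next I fit pivot and yaw to the ring points from both depth images.

```bash
cat > fit.py <<'E'
from h import *
from scipy.optimize import least_squares
def ringpts(X,c0=(0.585,0.058),r=0.045):
    P=X.reshape(-1,3); m=(np.hypot(P[:,0]-c0[0],P[:,1]-c0[1])<r)&(P[:,2]>0.060)&(P[:,2]<0.125); return P[m]
def res(q,P):
    c=np.array([q[0],q[1],q[3]]);a=q[2];n=np.array([.669*np.cos(a),.669*np.sin(a),-.743])
    r=P-c; h=r@n; rho=np.linalg.norm(r-np.outer(h,n),axis=1)
    return np.hypot(h,rho-.03075)-.005
def fit(P,x0=(0.585,0.058,0.09,.085)):
    return least_squares(res,x0,args=(P,),loss="soft_l1",f_scale=.002,x_scale=[.01,.01,.1,.01])
E
python3 - <<'E'
from fit import *
A=[]
for n in("scene","side"):
    X=cloud(n,np.load(f"pics/{n}.npy")); P=ringpts(X); A.append(P)
    s=fit(P); print(n,len(P),s.x.round(4),np.median(abs(s.fun)).round(4))
    Q=X.reshape(-1,3); k=Q[(np.hypot(Q[:,0]-.432,Q[:,1]-.045)<.035)&(Q[:,2]>.03)&(Q[:,2]<.06)]
    print(" knob",k.mean(0).round(4),(k.min(0)+k.max(0))/2)
    b=Q[(np.hypot(Q[:,0]-.66,Q[:,1]-.06)<.04)&(Q[:,2]>.06)&(Q[:,2]<.12)]; 
    s2=least_squares(lambda q:np.hypot(b[:,0]-q[0],b[:,1]-q[1])-q[2],[.66,.06,.02],loss="soft_l1",f_scale=.002); print(" barrel",len(b),s2.x.round(4))
s=fit(np.vstack(A)); print(s.x.round(4),np.median(abs(s.fun)))
c,a=s.x[:2],s.x[2]; print("pivot from ring",c-.154*np.array([np.cos(a),np.sin(a)]))
from scipy.spatial.transform import Rotation as R
z=np.array([.669*np.cos(a),.669*np.sin(a),-.743])
for sg in(1,-1):
    y=sg*np.array([-np.sin(a),np.cos(a),0]); M=np.c_[np.cross(y,z),y,z]
    print(sg,"x",M[:,0].round(2),kinematics.ik(np.r_[c,.085]-.0*z,R.from_matrix(M).as_rotvec()))
E
```

```text
scene 276 [0.5833 0.0564 0.1037 0.0855] 0.0011
 knob [0.4305 0.0472 0.0369] [0.4348833  0.04177103 0.03789531]
 barrel 175 [0.6613 0.0654 0.013 ]
side 411 [0.5849 0.0555 0.0989 0.0846] 0.0007
 knob [0.433  0.0476 0.0363] [0.43667775 0.04307509 0.03704529]
 barrel 285 [0.6623 0.0661 0.0125]
[0.5844 0.0557 0.1015 0.0849] 0.0009183953423710116
pivot from ring [0.43114318 0.04014391]
1 x [-0.74 -0.08 -0.67] [ 0.09173965  0.23181282 -0.81522354 -0.20925462  0.00651162 -0.00723205]
-1 x [0.74 0.08 0.67] [ 0.09173965  0.23181282 -0.81522354 -0.20925462  0.00651162  3.1343606 ]
```

```bash
cat >> fit.py <<'E'
from scipy.spatial.transform import Rotation as R
def pose(a):  # tool orientation for arm yaw a
    z=np.array([.669*np.cos(a),.669*np.sin(a),-.743]); z/=np.linalg.norm(z); y=np.array([-np.sin(a),np.cos(a),0])
    return R.from_matrix(np.c_[np.cross(y,z),y,z]).as_rotvec(), z
def wcloud(d,p,rv):
    q=imaging.camera_params("wrist"); f=192/np.tan(np.radians(q["fov_y"]/2)); v,u=np.mgrid[:384,:512]
    C=np.stack([(u-q["cx"])/f*d,(v-q["cy"])/f*d,d,np.ones_like(d)],-1)@q["mount"].T
    return C[...,:3]@R.from_rotvec(rv).as_matrix().T+p
E
python3 - <<'E'
from fit import *
c=np.array([.5844,.0557,.085]); o,z=pose(.10)
env.gripper_close(20)
env.move_ptp(c-.14*z+[0,0,.06],o); env.move_l(c-.09*z,orientation=o)
p,rv=np.array(env.read_eef_pos()),np.array(env.read_tcp_rot())
im,d=imaging.get_image("wrist"); cv2.imwrite("pics/w.png",im)
P=wcloud(d,p,rv).reshape(-1,3)
P=P[((P-p)@z>.04)&(d.ravel()>0)]
P=ringpts(P[None]); s=fit(P); print(len(P),s.x.round(4),np.median(abs(s.fun)),env.read_time(),p,env.read_gripper_width(),env.read_ft_force())
E
```

```text
3118 [0.5835 0.0547 0.0919 0.0844] 0.0004888345244558607 3.8417 [0.52491038 0.04941218 0.15230368] 4.147303286423201e-06 [0.51360816 0.84052642 0.36472016]
```

View pics/w.png

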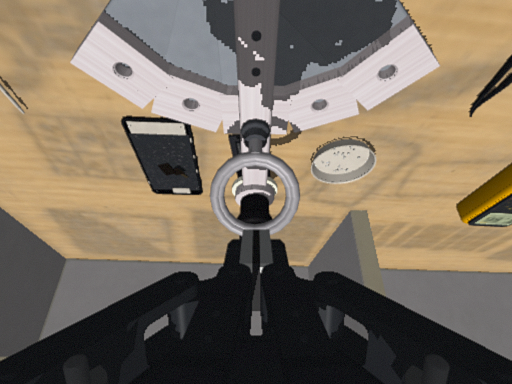

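The wrist view confirms the layout: the display is at left (165,155), which is -y, the dish is at right, and the ring (255,195) is squarely in front of the closed fingers. The ring fit agrees to 1 mm. Inserting now.

Run:
```python
from fit import *
c=np.array([.5836,.0549,.0847]); a=.094; o,z=pose(a)
u=np.array([.743*np.cos(a),.743*np.sin(a),.669])
env.move_l(c-.06*z,orientation=o)
print(env.move_l(c+.023*z,vel=.05,until_force=5),env.read_eef_pos(),env.read_ft_force())
f0=np.array(env.read_ft_force())
print(env.move_l(c+.023*z+.014*u,vel=.02,until_force=3)); p=np.array(env.read_eef_pos()); print((p-c)@u,(p-c)@z,np.array(env.read_ft_force())-f0)
for dz in(.004,.008,.013):
    env.move_l(p+[0,0,dz],vel=.03); print(dz,env.read_eef_pos(),np.array(env.read_ft_force())-f0)
im,d=imaging.get_image("side"); cv2.imwrite("pics/c2.png",cv2.resize(im[140:250,150:325],None,fx=4.5,fy=4.5,interpolation=cv2.INTER_CUBIC))
s=fit(ringpts(cloud("side",d)),(.584,.055,.094,.097)); print(s.x,env.read_time())
```

```text
False [0.59893914 0.05635587 0.0679058 ] [0.92083517 0.24914866 0.35262224]
False
0.01394415232411843 0.022996489599217036 [-0.54248821 -0.19501352 -0.34311591]
0.004 [0.60780545 0.05711908 0.07969495] [-2.6529891  -1.01874123 -3.07454346]
0.008 [0.60732094 0.05708289 0.08320507] [-5.4951476  -0.33131089 -5.5929363 ]
0.013 [0.60736314 0.05711538 0.08847197] [-5.71928958 -1.41809807 -6.80890119]
[0.58290138 0.05428324 0.12239197 0.09164375] 7.7833
```

View pics/c2.png

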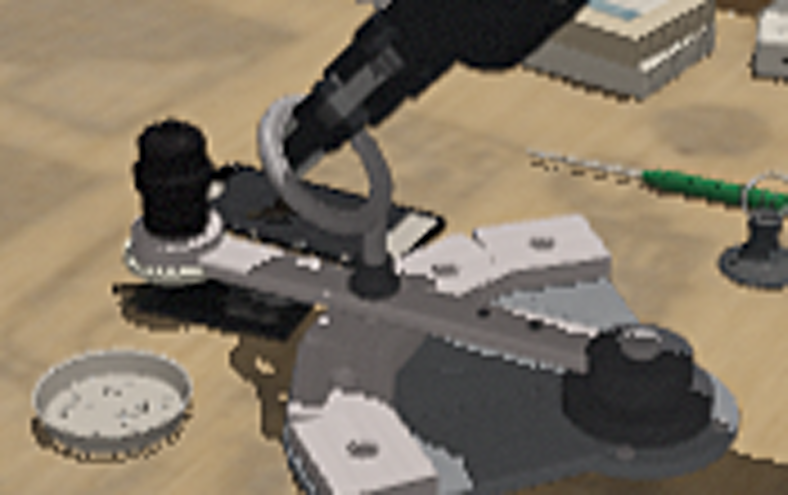

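The finger is in the ring and the pin is up about 7 mm. I'll lift further, then swing.

```bash
cat >> fit.py <<'E'
PIV=np.array([.4303,.0404,0])
def swing(p0,a0,a1,n,vel=.06):
    for k in range(1,n+1):
        t=(a1-a0)*k/n; q=PIV+R.from_euler("z",t).apply(p0-PIV); env.move_l(q,vel=vel,orientation=pose(a0+t)[0])
    return q
def look(a,zc=.097,cams=("side","scene")):
    c=PIV+[.154*np.cos(a),.154*np.sin(a),zc]; out=[]
    for n in cams:
        im,d=imaging.get_image(n); P=ringpts(cloud(n,d),c[:2])
        s=fit(P,(c[0],c[1],a,zc)); q=s.x
        print(n,len(P),q.round(4),"angle",np.arctan2(q[1]-PIV[1],q[0]-PIV[0]).round(4)-.094,"r",np.hypot(*(q[:2]-PIV[:2])).round(4))
    return im
E
python3 - <<'E'
from fit import *
a=.094
p=np.array(env.read_eef_pos()); p[2]=.0685+.0093+.0128; 
p=np.array([.6075,.0571,.0885+.0055]); env.move_l(p,vel=.03); env.wait(.15)
print(env.read_eef_pos(),env.read_ft_force())
look(a,.097,("side",))
q=swing(p,a,a-.42,5); env.wait(.2)
print(q,env.read_eef_pos(),env.read_ft_force(),env.read_time())
look(a-.42)
E
```

```text
[0.60682246 0.05703899 0.09342295] [-5.02110296 -0.19846081 -7.36258306]
side 463 [0.5827 0.0546 0.111  0.0957] angle -0.000899999999999998 r 0.1531
[ 0.59890896 -0.01660657  0.094     ] [ 0.59836688 -0.01557132  0.09324593] [-6.29026049  1.57529118 -6.82985524] 10.4833
side 438 [ 0.5693 -0.0031 -0.4957  0.0938] angle -0.3974 r 0.1456
scene 284 [ 0.5662 -0.0037 -0.3045  0.0934] angle -0.40790000000000004 r 0.1429
```

```bash
cat >> fit.py <<'E'
def ang(cams=("side","scene","wrist"),a0=-.326):
    p,rv=np.array(env.read_eef_pos()),np.array(env.read_tcp_rot()); M=R.from_rotvec(rv).as_matrix()
    c=PIV+[.154*np.cos(a0),.154*np.sin(a0),.095]
    for n in cams:
        im,d=imaging.get_image(n); X=(wcloud(d,p,rv) if n=="wrist" else cloud(n,d)).reshape(-1,3)[d.ravel()>.03]
        L=(X-p)@M; X=X[~((abs(L[:,0])<.017)&(abs(L[:,1])<.021)|(L[:,2]<-.055))]
        P=ringpts(X,c[:2],.05)
        f=lambda q:res([PIV[0]+.1537*np.cos(q[0]),PIV[1]+.1537*np.sin(q[0]),q[0],q[1]],P)
        s=least_squares(f,[a0,.095],loss="soft_l1",f_scale=.001,x_scale=[.1,.01])
        print(n,len(P),"swing",(s.x[0]-.094).round(4),"pin",(s.x[1]-.0847).round(4),np.median(abs(s.fun)).round(4))
    return im
E
python3 - <<'E'
from fit import *
im=ang(); cv2.imwrite("pics/w2.png",im)
E
```

```text
side 333 swing -0.4103 pin 0.0112 0.0009
scene 219 swing -0.4108 pin 0.0129 0.0014
wrist 9306 swing -0.4187 pin 0.0118 0.0006
```

View pics/w2.png

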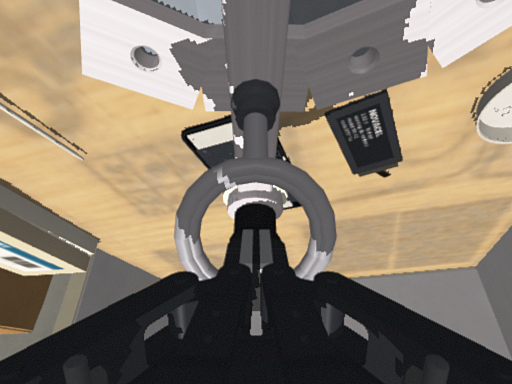

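The camera is now over the display, and the hole bands are symmetric: the middle hole is at right (363,60) and the outer one at left (145,58). The swing is about -0.415, so I'll nudge it slightly and lower.

Run:
```python
from fit import *
p0=np.array([.6075,.0571,.094]); T=.094-.424
q=PIV+R.from_euler("z",-.424).apply(p0-PIV); o=pose(T)[0]
env.move_l(q,vel=.03,orientation=o); env.wait(.15)
for dz in(.003,.006,.009,.012,.015,.018):
    env.move_l(q-[0,0,dz],vel=.03); e=np.array(env.read_eef_pos())
    print(dz,"a",(np.arctan2(*(e-PIV)[1::-1])-.094).round(4),"z",e[2].round(4),np.round(env.read_ft_force(),2))
env.wait(.2)
ang(a0=-.328); print(env.read_time())
```

```text
0.003 a -0.4189 z 0.0903 [-6.86  2.17 -7.1 ]
0.006 a -0.4186 z 0.0874 [-6.94  2.39 -6.43]
0.009 a -0.4185 z 0.0845 [-7.38  2.33 -6.75]
0.012 a -0.418 z 0.0816 [-7.09  3.07 -5.45]
0.015 a -0.4163 z 0.0798 [-7.61  1.72 -2.58]
0.018 a -0.4156 z 0.0781 [-3.66  1.9  -1.39]
side 306 swing -0.4037 pin 0.0075 0.0019
scene 199 swing -0.4156 pin 0.0012 0.0012
wrist 9365 swing -0.4212 pin 0.0093 0.002
12.9833
```

Spring force held down to z≈0.080, the height where lifting began, so the pin has gone in. Next: unload, check, withdraw.

```bash
sed -i 's/\[a0,.095\],loss/[a0,.087],loss/' fit.py
python3 - <<'E'
from fit import *
a=.094-.42; o,z=pose(a); c=PIV+[.1539*np.cos(a),.1539*np.sin(a),.0847]
u=np.array([.743*np.cos(a),.743*np.sin(a),.669])
env.move_l(c+.022*z+.004*u,vel=.04,orientation=o); print(env.read_ft_force())
env.move_l(c+.022*z,vel=.04); env.wait(.15); print(env.read_ft_force())
ang(a0=a)
print(env.move_l(c-.06*z,vel=.06,until_force=5),env.read_ft_force())
env.move_l(c-.13*z); env.wait(.2)
im=ang(("wrist",),a); look(a,.085); print(env.read_time())
im,_=imaging.get_image("side"); cv2.imwrite("pics/c3.png",cv2.resize(im[140:250,150:325],None,fx=4.5,fy=4.5,interpolation=cv2.INTER_CUBIC))
E
```

```text
[-0.36895596  0.4222457   0.34612234]
[-0.32502625  0.11326961  0.04211887]
side 301 swing -0.4175 pin -0.0004 0.0009
scene 153 swing -0.4166 pin 0.001 0.0014
wrist 7248 swing -0.4232 pin 0.0003 0.0007
False [-0.32126785 -0.17208479 -0.0705804 ]
wrist 2459 swing -0.4229 pin -0.0004 0.0005
side 419 [ 0.5769 -0.0084 -0.3441  0.0846] angle -0.41559999999999997 r 0.1545
scene 285 [ 0.5755 -0.0082 -0.3183  0.0852] angle -0.41700000000000004 r 0.1531
16.3667
```

View pics/c3.png

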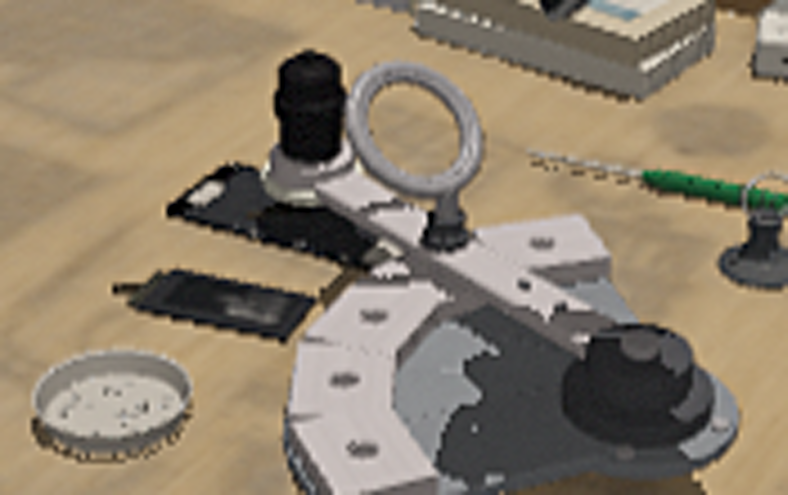

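The arm stands over the display at -0.42, the pin is down (ring centre at 85 mm), nothing on the desk has shifted and the finger is clear.

```bash
python3 -c "
from workcell import order; print(order.job_done())"
```

```text
the job is handed in; nothing more can be done
None
```

I swung the camera arm one hole over to the display's side (about -0.42 rad) and let the pin drop fully into that hole. The finger is out, nothing on the desk appears to have moved, and I handed the job in just after 16.4 s on the robot's clock; no verdict came back.

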